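# Index the coil former and trace its edge with the sprung stylus

## Task

Check the incense-coil former: crank the red handwheel clockwise the turns it takes to bring the red mark on the geared table to the brass pointer. Then press the tracer's sprung stylus against the former's edge at the left end and swing it by its knob in one pass round to the right-hand end, always pressed on the edge, never leaving it nor bottoming its spring. At the right-hand end draw the stylus well back off the former and let go, leaving the other things on the bench alone.

Things in the scene. Friction and masses are not known exactly. Their poses are not given: they have to be found in the camera images.
- rig: Checking rig fixed to the bench: green base plate 250 x 530 mm, 12 mm thick, with geared table, former, swinging tracer, handwheel and lamp bar. Origin: bench level, on the vertical axis O of the geared table. x points away from the robot (within 11 degrees), y left, z up. Lengths in the other entries are metres in this frame.
- former_axis (a point): Point on axis O at z 0.066, the top of the copper-coloured coil former, an 18 mm thick smooth wavy cam plate clamped on the steel table (radius 0.100, top z 0.048). Its edge lies 0.058 to 0.082 from O with radial slopes up to 0.4; the angle at which it is clamped differs each time and is not given: feel the edge.
- pointer (a point): Tip of the brass pointer at the rim of the steel indexing table, at x -0.10, y 0 (the robot's side). The table has black ticks every 10 degrees and one red mark on its rim.
- wheel_axis (a point): Vertical axis of the red handwheel at its rim's top: x -0.06, y -0.265, z 0.087. Rim 124 mm across; grey gearbox below it.
- lamp_front (a point): Middle of the lower front edge of the aluminium lamp bar over the former: bar x -0.005 to 0.050, y -0.18 to 0.20, z 0.220 to 0.248, on posts at x 0.115, y -0.13 and 0.16. At the parked tracer knob an upright gripper hits it: come tilted 30 to 40 degrees, the gripper's body leaning to the robot.
- tracer_knob (a point): Centre of the tracer knob, a black ball 36 mm across, on a 12 mm pin on the blue carriage (top z 0.100). With u = 0.100 + carriage and b = 1.466 - swing it is at x = -u cos b, y = u sin b, z 0.140. It revolves freely about its vertical pin, so the fingers need not turn with the beam.
- crank_knob (a point): Centre of the crank knob, a black ball 34 mm across on a 16 mm pin above the handwheel's rim: x = -0.06 - 0.045 cos(handwheel), y = -0.265 + 0.045 sin(handwheel), z 0.122. It revolves freely about its vertical pin.
- handwheel (a joint): Handwheel angle, rad, growing clockwise from above. It drives the table through a worm, 9 wheel turns to one table turn (40 degrees a turn, same sense). 0 when the red mark is at the pointer; starts at -12.5 to -7 (1.1 to 2 turns short). Takes under 3 N at the knob; stays where left.
- index_table (a joint): Angle of the indexing table, rad, = handwheel / 9, growing clockwise from above; 0 when its red mark is at the brass pointer.
- swing (a joint): Swing of the aluminium tracer beam (top z 0.093) about O, rad: 0 parked at the left (+y) end, growing counter-clockwise from above past the robot's side to a stop at 2.93 at the right (-y) end. Starts at 0 to 0.06. The stretch to trace is 0.25 to 2.65. Friction about 0.5 N at the knob; stays where left.
- carriage (a joint): Position of the blue carriage along the beam, m, growing outwards from O: 0 fully in, 0.055 fully out. Starts at 0.045 to 0.055, stylus clear of the former. Friction 0.5 N. Over 0.04 the stylus is clear of any edge.
- plunger (a joint): How far the sprung stylus is pressed back into the carriage, m: 0 free, 0.015 bottomed; trace near 0.007. Its 16 mm brass ball tip points at O at z 0.058 and touches when the edge's distance from O is 0.046 + carriage + plunger, to about 1 mm. Spring pushes the knob outwards, 1.4 N at 0 plus 0.35 N per mm (3.9 N at 0.007).
- coil_a: A dark brown dried incense coil lying flat, 130 mm across, 6 mm thick; origin under its centre. Leave it alone.
- coil_b: Like coil_a, another dried coil. Leave it alone.
- coil_c: Like coil_a, a third dried coil. Leave it alone.
- hex_weight: Round steel hold-down weight, 48 mm across, 38 mm tall, standing on the rig's base plate behind the handwheel; origin under its centre. Leave it alone.
- spare_former: Small spare wooden former plate lying flat, about 95 mm across, 12 mm thick; origin under its centre. Leave it alone.
- brush: Wooden dusting brush lying flat; origin at its underside. Leave it alone.
- mug: Blue mug, 80 mm across, 90 mm tall; origin under its centre. Leave it alone.

How it is judged (in metres and radians):
On the way, in this order (a step that is already met when the one before it is completed fails the run):
1. the table is indexed: red mark at the pointer within 2 degrees, wheel still, tracer not yet swung (value of joint index_table between -0.035 and 0.035 rad and velocity of joint handwheel between -0.1 and 0.1 rad/s and value of joint swing below 0.25 rad), for 0.3 s.
2. the stylus is pressed against the former's edge at the left end (value of joint plunger between 0.001 and 0.0135 m and value of joint swing below 0.25 rad and value of joint index_table between -0.035 and 0.035 rad), for 0.1 s.
3. the stylus, still pressed, is half-way round (value of joint plunger between 0.001 and 0.0135 m and value of joint swing between 1.3 and 1.7 rad and value of joint index_table between -0.035 and 0.035 rad), for 0.1 s.
4. the stylus, still pressed, has reached the right-hand end (value of joint plunger between 0.001 and 0.0135 m and value of joint swing above 2.65 rad and value of joint index_table between -0.035 and 0.035 rad), for 0.05 s.
At the end, for the whole second after the job is handed in: The table's red mark is within 2 degrees (0.035 rad) of the pointer, the tracer beam rests at the right-hand end (swing over 2.6), the carriage is drawn back (over 0.038 m, of 0.055) with the stylus free, and nothing moves (value of joint index_table between -0.035 and 0.035 rad and velocity of joint handwheel between -0.1 and 0.1 rad/s and value of joint swing above 2.6 rad and value of joint carriage above 0.038 m and value of joint plunger below 0.001 m and velocity of joint swing between -0.05 and 0.05 rad/s); the robot touches nothing.
It fails at once if between the ends of the stretch (swing 0.25 to 2.6) the stylus leaves the edge (pressed in under 1 mm) or is nearly bottomed (over 13.5 of its 15 mm) (value of joint swing between 0.25 and 2.6 rad and (value of joint plunger below 0.001 m or value of joint plunger above 0.0135 m)).
It fails at once if a bystander is moved more than 30 mm (distance of any of coil_a, coil_b, coil_c, hex_weight, spare_former, brush, mug from where it was at the start of the episode above 0.03 m).
It also fails if it takes over 72 s, if anything falls off the work surface, if the arm or the gripper's body presses on something with over 40 N, if the wrist force passes 120 N, or if a joint passes its speed limit or range.

## Robot

A 6-joint arm with a two-finger parallel gripper is mounted at the origin on the work surface. World frame = base frame: x ahead of the robot, y to its left, z up, the work surface at z = 0. Lengths are in m, angles in degrees, forces in N, time in s.
With the tool pointing down it reaches from about 0.4 to 0.825 m from the base axis. Payload 7 kg.
Tool frame: the origin (TCP) lies midway between the tips of the shut fingers; the grasp point (between the pads) lies 19 mm behind it; z points along the fingers, y is the line along which they close (so a half turn about z gives the same grasp; the last joint's range is limited). The gripper opens to 88 mm and grips with 3 to 60 N. Pads are 19 mm wide; open, the fingers measure 130 mm over their backs; the gripper's body (78 mm by 193 mm) begins 47 mm behind the grasp point.
Start: joints at [90.82, 20.546, 0.682, 0, -70.136, -16.507], TCP at [0.183, 0.65, 0.227] pointing down, gripper open.
Joint ranges: [-176.03, 176.03], [-82.01, 121.73], [-58.28, 71.71], [-173.87, 95.51], [-174.79, -0.11], [-173.66, 173.66]. Speed limits (degrees/s): [136.94, 136.94, 172.46, 180, 180, 180].

## Interface

Orientations are given as [roll, pitch, yaw] about the fixed x, y, z axes, in that order (R = Rz(yaw) Ry(pitch) Rx(roll)).
In Python, from plant import telemetry, viewer, workorder gives the robot as it stands. The module is installed in compiled form; this text tells all that it offers.
- The arm moves only by the tool carry_out, never from a script. Its argument "rows" is a list of rows, each a list of 6 numbers: the shift along the tool's x, y, z in m, then the turn, a rotation vector about the tool's x, y, z in rad. In form: [[tx, ty, tz, ax, ay, az], ...]. A call has 1 to 8 rows; each row is the pose to reach, as a shift and turn from the pose commanded when the call began, along the tool's axes at that moment; what a row does not reach only later rows make up. A row lasts 1/8 s, in which the tool goes at most 62.5 mm and 10.7 degrees, less where a joint would pass 70% of its speed; a pose out of reach is approached as far as the arm can. A call with a gripper value outside its range is refused whole. "grip" is the gripper's target within -1 to 1 (fully open at 1, half-way at 0, shut at -1), set as the call begins (left out, the last holds). The fingers move at their own pace and stop on an object; the grip force is fixed at half the most. Time passes only in rows, so rows that repeat a pose let the fingers close. It gives the time, the measured TCP pose, the force, the opening and the grip force at its end, in the units of the state.
- telemetry.get_obs(): the state, without advancing time (a new reading comes with each control period).
- viewer.snapshot(name): name is "scene" or "top"; returns the picture (400x640x3 uint8, red, green, blue); there is no depth.
- viewer.camera_info(name): a dict with "intrinsics" (3x3 intrinsics, pixels), "extrinsics" (4x4, takes a point from camera to world coordinates). Camera axes: x right, y down, z forward; pixel columns grow to the right and rows downward; lengths in m; the calibration is good to about 2 mm. A picture is of the moment at which its call begins. camera_info takes no time and is no camera call.
- workorder.close_job(): hands the job in; it is judged then, once.
The state is a dict: "clock": time; "joint_pos": joint angles; "qvel": joint speeds; "tau": joint torques, N m; "tool_pos": TCP position; "orientation": TCP orientation; "force": force on the tool from outside, world axes, zero at the start; "moment": the same for the moment, N m; "opening": finger opening in m; "gripper_force": force on a finger pad.
Only numpy, scipy, OpenCV 4.12 (cv2) and the standard library are available. Lean on these libraries where they do the work, as an engineer would, in place of code of your own. Each camera call takes 0.05 s, during which the arm holds its last target. There are 200 camera calls.

## Working session

There is one attempt and no reset: what is moved stays moved. The work goes in short steps, Python scripts to look and compute and a tool call to move; the robot and the scene stay as the last step left them, time stands still between calls to the robot, and variables do not carry over. Pictures are saved under pics/ and viewed, at most 10 in all, crops included, and the job is handed in when it is done.

Besides the shell and the picture viewer there is one more tool, called after "Emit:" as name(argument=value, ...) on one line, values as JSON. carry_out: Moves the arm, as the interface text tells. Its arguments: {"type":"object","properties":{"rows":{"type":"array"},"grip":{"type":"number"}},"required":["rows"]}

```bash
mkdir -p pics; python3 - <<'E'
from plant import telemetry, viewer
import cv2
print(telemetry.get_obs())
for n in ("scene","top"):
    i=viewer.camera_info(n);print(n,i)
    im=viewer.snapshot(n);cv2.imwrite(f"pics/{n}0.png",im[:,:,::-1])
E
```

```text
{'clock': 0.0, 'joint_pos': array([ 9.08188384e+01,  2.05908976e+01,  6.32647153e-01, -2.08260261e-02,
       -7.01348622e+01, -1.65066347e+01]), 'qvel': array([ 0.01322624, -0.05766724, -0.03446561,  0.06714454,  0.10087155,
       -0.11372285]), 'tau': array([-6.90718957e-05, -5.82713342e+01,  2.93061268e+01,  6.99731871e+00,
        6.87642954e-03, -1.63073105e-04]), 'tool_pos': array([0.18240927, 0.64937035, 0.22561797]), 'orientation': array([ 1.79905162e+02, -7.68761266e-03, -1.56948827e+01]), 'force': array([ 0.13954257, -0.15649785, -0.43298022]), 'moment': array([ 0.04163742, -0.0108256 ,  0.05600927]), 'gripper_force': 0.0, 'opening': 0.08769388920568175}
scene {'intrinsics': array([[410.84342899,   0.        , 323.49995685],
       [  0.        , 410.84342899, 198.72139415],
       [  0.        ,   0.        ,   1.        ]]), 'extrinsics': array([[ 0.89349532,  0.33887661, -0.29466719,  0.94650444],
       [ 0.4487602 , -0.69824285,  0.55773758, -0.66600784],
       [-0.01674503, -0.63057083, -0.77595105,  1.11447426],
       [ 0.        ,  0.        ,  0.        ,  1.        ]])}
top {'intrinsics': array([[495.48564167,   0.        , 311.24062998],
       [  0.        , 495.48564167, 197.34858983],
       [  0.        ,   0.        ,   1.        ]]), 'extrinsics': array([[-2.11250252e-03, -9.82081961e-01,  1.88442455e-01,
         3.23173301e-01],
       [-9.99842308e-01, -1.24834961e-03, -1.77144319e-02,
         2.64361854e-02],
       [ 1.76322661e-02, -1.88450161e-01, -9.81924457e-01,
         1.62611775e+00],
       [ 0.00000000e+00,  0.00000000e+00,  0.00000000e+00,
         1.00000000e+00]])}
```

View pics/top0.png

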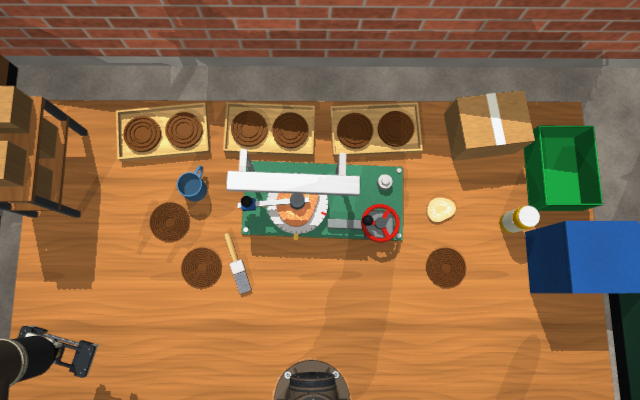

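View pics/scene0.png

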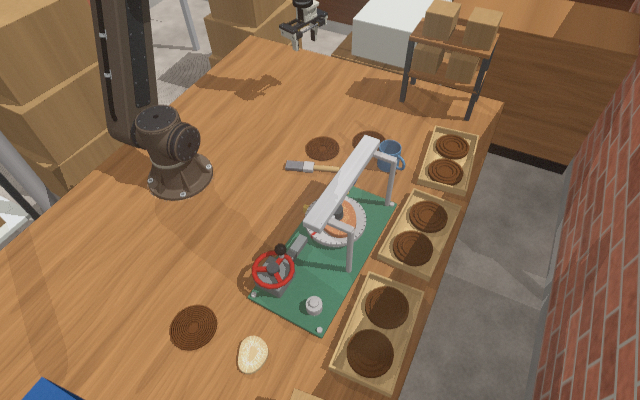

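The top view shows the rig at about cols 240-405, rows 160-240, with the handwheel at (380,223), the tracer knob at (247,202) and the red mark near (322,213). I'll enlarge that area.

```bash
python3 - <<'E'
import cv2
im=cv2.imread("pics/top0.png")[150:250,230:415]
cv2.imwrite("pics/c1.png",cv2.resize(im,(740,400),interpolation=cv2.INTER_CUBIC))
E
```

```text
(no output)
```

View pics/c1.png

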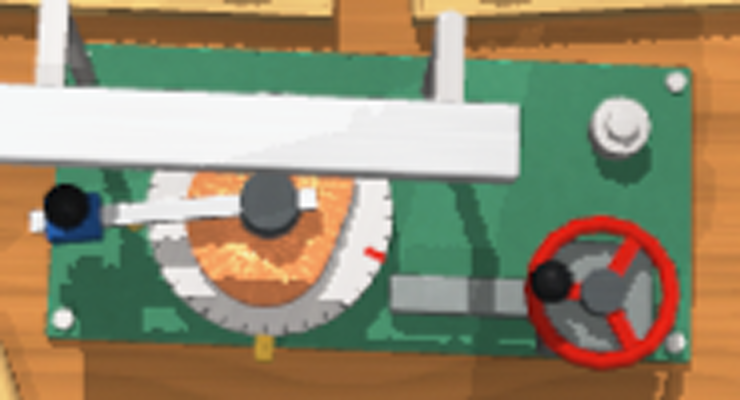

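```bash
cat > h.py <<'E'
import numpy as np
from plant import telemetry, viewer
def ray(name,u,v,z):
    i=viewer.camera_info(name);K=i["intrinsics"];T=i["extrinsics"]
    d=T[:3,:3]@np.linalg.solve(K,[u,v,1.]);o=T[:3,3]
    return (o+d*(z-o[2])/d[2])[:2]
def crop(cx,cy,z): return ray("top",230+(cx-1.5)/4,150+(cy-1.5)/4,z)
E
python3 - <<'E'
from h import *
P=dict(wheel=(602,292,.087),crank=(551,281,.122),trk=(66,206,.140),ptr=(264,336,.05),red=(375,254,.048),BL=(48,339,.012),BR=(690,364,.012),TR=(690,67,.012),tabL=(149,205,.048),tabR=(392,205,.048),tabB=(270,333,.048),lampL=(0,161,.22),lampR=(518,179,.22))
Q={k:crop(*v) for k,v in P.items()}
for k,v in Q.items(): print(k,v.round(4))
e=Q["BL"]-Q["BR"];yaw=np.arctan2(-e[0],e[1]);print("len",np.hypot(*e),"yaw",np.degrees(yaw), np.hypot(*(Q["TR"]-Q["BR"])))
w=Q["wheel"]
for yw in (yaw,):
    R=np.array([[np.cos(yw),-np.sin(yw)],[np.sin(yw),np.cos(yw)]])
    O1=w-R@[-.06,-.265]; O2=Q["ptr"]-R@[-.1,0]
    tc=(Q["tabL"]+Q["tabR"])/2
    print("O from wheel",O1,"ptr",O2,"tab y",tc,"tabB",Q["tabB"]-R@[-.1,0])
    O=O1
    for k,v in Q.items(): print(k,(R.T@(v-O)).round(4))
    c=R.T@(Q["crank"]-w);print("wheel ang",np.degrees(np.arctan2(c[1],-c[0])),np.hypot(*c))
    r=R.T@(Q["red"]-O);print("red ang",np.degrees(np.arctan2(r[1],-r[0])),np.hypot(*r))
E
```

```text
wheel [ 0.538  -0.2175]
crank [ 0.5416 -0.173 ]
trk [0.5964 0.1978]
ptr [0.5076 0.0481]
red [ 0.5743 -0.0411]
BL [0.5096 0.2247]
BR [ 0.4891 -0.2999]
TR [ 0.7396 -0.3092]
tabL [0.6142 0.1415]
tabR [ 0.6145 -0.0551]
tabB [0.5103 0.0434]
lampL [0.6147 0.2369]
lampR [ 0.602  -0.1378]
len 0.5250824176908988 yaw -2.2460031279535024 0.25069050926658665
O from wheel [0.60833129 0.04491562] ptr [0.60756963 0.0441986 ] tab y [0.61434926 0.04318541] tabB [0.61021189 0.03944027]
wheel [-0.06  -0.265]
crank [-0.0581 -0.2203]
trk [-0.0179  0.1523]
ptr [-0.1007 -0.0007]
red [-0.0307 -0.0873]
BL [-0.1057  0.1758]
BR [-0.1057 -0.3493]
TR [ 0.145  -0.3487]
tabL [0.0021 0.0967]
tabR [ 0.01   -0.0997]
tabB [-0.0979 -0.0054]
lampL [-0.0011  0.1921]
lampR [ 0.0008 -0.1828]
wheel ang 92.39454766318886 0.0447109065342024
red ang -70.63514997384587 0.09248472622416333
```

```bash
cat >> h.py <<'E'
import json
from scipy.spatial.transform import Rotation as Ro, Slerp
O=np.array([.608,.0445]); YAW=np.radians(-2.2)
RR=np.array([[np.cos(YAW),-np.sin(YAW)],[np.sin(YAW),np.cos(YAW)]])
def world(xy): return O+RR@np.asarray(xy)
def knob(u,b): return world([-u*np.cos(b),u*np.sin(b)])
TILT=[180,-35,0]
def tcp(g,rpy=TILT):  # grasp point -> TCP
    return np.asarray(g)+.019*Ro.from_euler("xyz",rpy,degrees=True).apply([0,0,1])
def load():
    try: d=json.load(open("cmd.json"));return np.array(d[0]),Ro.from_quat(d[1])
    except FileNotFoundError: return np.array([.183,.65,.227]),Ro.from_euler("xyz",[180,0,-15.69],degrees=True)
def rows(poses,nd=3,save=True):
    """poses: list of (tcp, rpy), one per row; prints calls"""
    p,R=load()
    for i in range(0,len(poses),8):
        out=[]
        for t,e in poses[i:i+8]:
            s=R.inv().apply(np.asarray(t)-p);w=(R.inv()*Ro.from_euler("xyz",e,degrees=True)).as_rotvec()
            out.append([float(x) for x in np.r_[s.round(nd),w.round(3)]+0.])
        p,R=p+R.apply(out[-1][:3]),R*Ro.from_rotvec(out[-1][3:])
        print(json.dumps(out))
    if save: json.dump([p.tolist(),R.as_quat().tolist()],open("cmd.json","w"))
    print("end",p.round(4),R.as_euler("xyz",degrees=True).round(2))
def path(wps,vmax=.05,amax=9):
    p,R=load();out=[]
    for t,e in wps:
        t=np.asarray(t,float);E=Ro.from_euler("xyz",e,degrees=True)
        n=int(np.ceil(max(np.linalg.norm(t-p)/vmax,np.degrees((R.inv()*E).magnitude())/amax,1)))
        S=Slerp([0,1],Ro.concatenate([R,E]))
        for k in range(1,n+1): out.append((p+(t-p)*k/n,S(k/n).as_euler("xyz",degrees=True)))
        p,R=t,E
    return out
E
python3 - <<'E'
from h import *
rows(path([([.42,.40,.28],[180,-15,-5]),(tcp([.47,.045,.17]),TILT)]))
E
```

```text
[[0.042, 0.025, -0.008, 0.003, 0.037, -0.027], [0.085, 0.05, -0.015, 0.007, 0.075, -0.053], [0.127, 0.076, -0.023, 0.01, 0.112, -0.08], [0.169, 0.101, -0.03, 0.014, 0.149, -0.106], [0.211, 0.126, -0.038, 0.017, 0.186, -0.133], [0.254, 0.151, -0.045, 0.021, 0.224, -0.159], [0.296, 0.177, -0.053, 0.024, 0.261, -0.186], [0.315, 0.217, -0.037, 0.032, 0.304, -0.196]]
[[0.006, 0.044, 0.018, 0.004, 0.044, -0.01], [0.012, 0.088, 0.036, 0.009, 0.087, -0.02], [0.017, 0.131, 0.054, 0.014, 0.131, -0.029], [0.023, 0.175, 0.072, 0.018, 0.175, -0.039], [0.029, 0.219, 0.091, 0.023, 0.218, -0.049], [0.035, 0.262, 0.109, 0.027, 0.262, -0.059], [0.04, 0.306, 0.127, 0.032, 0.305, -0.069]]
end [0.4804 0.0452 0.1543] [-1.800e+02 -3.497e+01 -2.000e-02]
```

Emit:
carry_out(rows=[[0.042, 0.025, -0.008, 0.003, 0.037, -0.027], [0.085, 0.05, -0.015, 0.007, 0.075, -0.053], [0.127, 0.076, -0.023, 0.01, 0.112, -0.08], [0.169, 0.101, -0.03, 0.014, 0.149, -0.106], [0.211, 0.126, -0.038, 0.017, 0.186, -0.133], [0.254, 0.151, -0.045, 0.021, 0.224, -0.159], [0.296, 0.177, -0.053, 0.024, 0.261, -0.186], [0.315, 0.217, -0.037, 0.032, 0.304, -0.196]])

```text
clock: 1.1
tool_pos: [0.4289, 0.3556, 0.2646]
orientation: [-179.8, -17.6, -4.4]
force: [-0.9, -0.4, -0.7]
opening: 0.0874
gripper_force: 0.0
```

Emit:
carry_out(rows=[[0.006, 0.044, 0.018, 0.004, 0.044, -0.01], [0.012, 0.088, 0.036, 0.009, 0.087, -0.02], [0.017, 0.131, 0.054, 0.014, 0.131, -0.029], [0.023, 0.175, 0.072, 0.018, 0.175, -0.039], [0.029, 0.219, 0.091, 0.023, 0.218, -0.049], [0.035, 0.262, 0.109, 0.027, 0.262, -0.059], [0.04, 0.306, 0.127, 0.032, 0.305, -0.069], [0.04, 0.306, 0.127, 0.032, 0.305, -0.069]])

```text
clock: 2.1
tool_pos: [0.5102, 0.0376, 0.2125]
orientation: [-178.9, -30.1, -0.2]
force: [-0.2, 1.4, 0.7]
opening: 0.0876
gripper_force: 0.0
```

Emit:
carry_out(rows=[[0, 0, 0, 0, 0, 0], [0, 0, 0, 0, 0, 0]])

```text
clock: 2.35
tool_pos: [0.5103, 0.041, 0.2125]
orientation: [-179.0, -30.0, 0.1]
force: [1.1, 0.5, 0.2]
opening: 0.0874
gripper_force: 0.0
```

```bash
python3 - <<'E'
from plant import telemetry
o=telemetry.get_obs()
print(o["joint_pos"].round(1),o["qvel"].round(2),o["tool_pos"],o["orientation"],o["force"])
E
```

```text
[ 32.3 -11.7 -58.2  41.8 -22.2  21.9] [ 0.79  0.    0.18 -0.02 -0.01  0.22] [0.51033722 0.04104152 0.21245211] [-1.78980357e+02 -3.00406135e+01  6.19027722e-02] [1.13694014 0.53602782 0.210684  ]
```

```bash
cat >> h.py <<'E'
def sync():
    o=telemetry.get_obs()
    json.dump([o["tool_pos"].tolist(),Ro.from_euler("xyz",o["orientation"],degrees=True).as_quat().tolist()],open("cmd.json","w"))
WC=world([-.06,-.265])
def crank(a): # deg
    a=np.radians(a);return np.r_[WC+RR@[-.045*np.cos(a),.045*np.sin(a)],.122]
C25=[180,-25,0]
E
python3 - <<'E'
from h import *
sync()
g=crank(92.4);print(g)
tz=Ro.from_euler("xyz",C25,degrees=True).apply([0,0,1])
rows(path([([.53,-.05,.25],[180,-15,0]),(tcp(g,C25)-.08*tz,C25)],vmax=.04,amax=6))
E
```

```text
[ 0.54148041 -0.17314635  0.122     ]
[[0.012, 0.03, -0.008, -0.006, -0.087, 0.001], [0.024, 0.06, -0.016, -0.012, -0.175, 0.002], [0.036, 0.091, -0.024, -0.018, -0.262, 0.003], [0.024, 0.122, -0.011, -0.018, -0.219, 0.003], [0.011, 0.153, 0.002, -0.018, -0.175, 0.003], [-0.001, 0.184, 0.016, -0.018, -0.132, 0.002], [-0.013, 0.215, 0.029, -0.018, -0.088, 0.002]]
end [ 0.5157 -0.1734  0.1775] [-1.7998e+02 -2.5000e+01 -2.0000e-02]
```

Emit:
carry_out(rows=[[0.012, 0.03, -0.008, -0.006, -0.087, 0.001], [0.024, 0.06, -0.016, -0.012, -0.175, 0.002], [0.036, 0.091, -0.024, -0.018, -0.262, 0.003], [0.024, 0.122, -0.011, -0.018, -0.219, 0.003], [0.011, 0.153, 0.002, -0.018, -0.175, 0.003], [-0.001, 0.184, 0.016, -0.018, -0.132, 0.002], [-0.013, 0.215, 0.029, -0.018, -0.088, 0.002], [-0.013, 0.215, 0.029, -0.018, -0.088, 0.002]])

```text
clock: 3.35
tool_pos: [0.5141, -0.1742, 0.1754]
orientation: [-179.9, -24.8, -0.1]
force: [0.8, 0.2, 0.6]
opening: 0.0875
gripper_force: 0.0
```

Emit:
carry_out(rows=[[0, 0, 0, 0, 0, 0], [0, 0, 0, 0, 0, 0]])

```text
clock: 3.6
tool_pos: [0.5166, -0.1728, 0.1781]
orientation: [-180.0, -25.0, 0.1]
force: [-0.6, 0.0, -0.1]
opening: 0.0875
gripper_force: 0.0
```

```bash
python3 - <<'E'
from h import *
import cv2
o=telemetry.get_obs()
print(o["joint_pos"].round(1),o["qvel"].round(2),o["tool_pos"],o["orientation"],o["force"])
im=viewer.snapshot("top")[150:250,230:415,::-1]
im2=viewer.snapshot("scene")[190:310,220:380,::-1]
cv2.imwrite("pics/c2.png",np.vstack([cv2.resize(im,(555,300),interpolation=2),cv2.resize(im2,(400,300),interpolation=2)[:, :].copy() if 0 else cv2.copyMakeBorder(cv2.resize(im2,(400,300),interpolation=2),0,0,0,155,0)]))
E
```

```text
[  3.   -2.2 -40.4   2.7 -26.9  84.9] [-0.06 -0.18 -0.15 -0.16  0.02  0.27] [ 0.51657341 -0.1727754   0.17814595] [-1.79974467e+02 -2.50399347e+01  6.54801163e-02] [-0.63123281  0.00223733 -0.1480373 ]
```

View pics/c2.png

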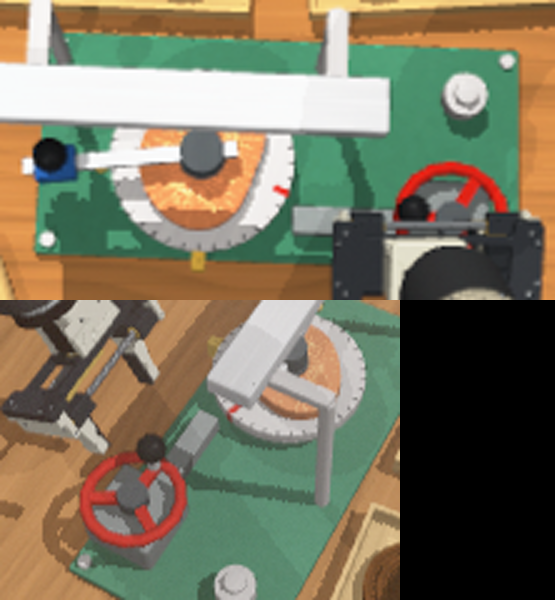

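The top view shows the gripper centred about 376 px, with the knob at 368 px, consistent once heights are allowed for. The knob lies between the fingers, so I advance 80 mm along the tool and close.

Emit:
carry_out(rows=[[0, 0, 0.02, 0, 0, 0], [0, 0, 0.04, 0, 0, 0], [0, 0, 0.06, 0, 0, 0], [0, 0, 0.08, 0, 0, 0], [0, 0, 0.08, 0, 0, 0]])

```text
clock: 4.32
tool_pos: [0.5492, -0.1733, 0.1037]
orientation: [-180.0, -24.8, 0.0]
force: [-0.4, -0.4, 0.1]
opening: 0.0879
gripper_force: 0.0
```

Emit:
carry_out(rows=[[0, 0, 0, 0, 0, 0], [0, 0, 0, 0, 0, 0], [0, 0, 0, 0, 0, 0], [0, 0, 0, 0, 0, 0], [0, 0, 0, 0, 0, 0], [0, 0, 0, 0, 0, 0], [0, 0, 0, 0, 0, 0], [0, 0, 0, 0, 0, 0]], grip=-1)

```text
clock: 5.32
tool_pos: [0.5501, -0.1726, 0.105]
orientation: [-179.9, -25.0, 0.0]
force: [-0.7, 12.1, 0.8]
opening: 0.0322
gripper_force: 30.0
```

Emit:
carry_out(rows=[[0, -0.002, 0, 0, 0, 0], [0, -0.002, 0, 0, 0, 0]])

```text
clock: 5.58
tool_pos: [0.5494, -0.1722, 0.105]
orientation: [-180.0, -25.0, -0.1]
force: [0.3, -2.0, -0.1]
opening: 0.0327
gripper_force: 30.0
```

```bash
python3 - <<'E'
from h import *
o=telemetry.get_obs()
p=np.array([.5501,-.1714,.105]);R=Ro.from_euler("xyz",C25,degrees=True)
json.dump([p.tolist(),R.as_quat().tolist()],open("cmd.json","w"))
N=42;a=np.linspace(92.4,720,N+1)[1:]
rows([(p+crank(x)-crank(92.4),C25) for x in a]+[(p+crank(720)-crank(92.4),C25)]*2,nd=4)
E
```

```text
[[0.0104, 0.0024, 0.0048, 0.0, 0.0, 0.0], [0.0198, 0.0078, 0.0092, 0.0, 0.0, 0.0], [0.0277, 0.0156, 0.0129, 0.0, 0.0, 0.0], [0.0335, 0.0254, 0.0156, 0.0, 0.0, 0.0], [0.0368, 0.0365, 0.0172, 0.0, 0.0, 0.0], [0.0374, 0.0482, 0.0174, 0.0, 0.0, 0.0], [0.0352, 0.0597, 0.0164, 0.0, 0.0, 0.0], [0.0305, 0.0701, 0.0142, 0.0, 0.0, 0.0]]
[[-0.0071, 0.0088, -0.0033, 0.0, 0.0, 0.0], [-0.0159, 0.0152, -0.0074, 0.0, 0.0, 0.0], [-0.026, 0.0189, -0.0121, 0.0, 0.0, 0.0], [-0.0366, 0.0197, -0.017, 0.0, 0.0, 0.0], [-0.047, 0.0173, -0.0219, 0.0, 0.0, 0.0], [-0.0565, 0.0121, -0.0263, 0.0, 0.0, 0.0], [-0.0644, 0.0044, -0.03, 0.0, 0.0, 0.0], [-0.0703, -0.0053, -0.0328, 0.0, 0.0, 0.0]]
[[-0.0035, -0.0111, -0.0016, 0.0, 0.0, 0.0], [-0.0042, -0.0227, -0.0019, 0.0, 0.0, 0.0], [-0.0021, -0.0342, -0.001, 0.0, 0.0, 0.0], [0.0025, -0.0448, 0.0012, 0.0, 0.0, 0.0], [0.0095, -0.0536, 0.0044, 0.0, 0.0, 0.0], [0.0182, -0.0602, 0.0085, 0.0, 0.0, 0.0], [0.0282, -0.064, 0.0132, 0.0, 0.0, 0.0], [0.0388, -0.0649, 0.0181, 0.0, 0.0, 0.0]]
[[0.0104, 0.0022, 0.0049, 0.0, 0.0, 0.0], [0.02, 0.0073, 0.0094, 0.0, 0.0, 0.0], [0.0281, 0.0149, 0.0131, 0.0, 0.0, 0.0], [0.0341, 0.0245, 0.0159, 0.0, 0.0, 0.0], [0.0376, 0.0356, 0.0176, 0.0, 0.0, 0.0], [0.0385, 0.0472, 0.018, 0.0, 0.0, 0.0], [0.0366, 0.0587, 0.0171, 0.0, 0.0, 0.0], [0.032, 0.0693, 0.015, 0.0, 0.0, 0.0]]
[[-0.0068, 0.0089, -0.0032, 0.0, 0.0, 0.0], [-0.0155, 0.0156, -0.0073, 0.0, 0.0, 0.0], [-0.0255, 0.0196, -0.0119, 0.0, 0.0, 0.0], [-0.0361, 0.0206, -0.0169, 0.0, 0.0, 0.0], [-0.0465, 0.0186, -0.0217, 0.0, 0.0, 0.0], [-0.0561, 0.0136, -0.0262, 0.0, 0.0, 0.0], [-0.0643, 0.0061, -0.03, 0.0, 0.0, 0.0], [-0.0704, -0.0034, -0.0329, 0.0, 0.0, 0.0]]
[[-0.0037, -0.011, -0.0017, 0.0, 0.0, 0.0], [-0.0046, -0.0227, -0.0021, 0.0, 0.0, 0.0], [-0.0046, -0.0227, -0.0021, 0.0, 0.0, 0.0], [-0.0046, -0.0227, -0.0021, 0.0, 0.0, 0.0]]
end [ 0.5016 -0.2145  0.105 ] [180. -25.   0.]
```

Emit:
carry_out(rows=[[0.0104, 0.0024, 0.0048, 0, 0, 0], [0.0198, 0.0078, 0.0092, 0, 0, 0], [0.0277, 0.0156, 0.0129, 0, 0, 0], [0.0335, 0.0254, 0.0156, 0, 0, 0], [0.0368, 0.0365, 0.0172, 0, 0, 0], [0.0374, 0.0482, 0.0174, 0, 0, 0], [0.0352, 0.0597, 0.0164, 0, 0, 0], [0.0305, 0.0701, 0.0142, 0, 0, 0]])

```text
clock: 6.58
tool_pos: [0.5848, -0.2424, 0.105]
orientation: [-180.0, -25.1, -0.0]
force: [2.2, 1.6, -1.3]
opening: 0.0323
gripper_force: 30.0
```

Emit:
carry_out(rows=[[-0.0071, 0.0088, -0.0033, 0, 0, 0], [-0.0159, 0.0152, -0.0074, 0, 0, 0], [-0.026, 0.0189, -0.0121, 0, 0, 0], [-0.0366, 0.0197, -0.017, 0, 0, 0], [-0.047, 0.0173, -0.0219, 0, 0, 0], [-0.0565, 0.0121, -0.0263, 0, 0, 0], [-0.0644, 0.0044, -0.03, 0, 0, 0], [-0.0703, -0.0053, -0.0328, 0, 0, 0]])

```text
clock: 7.58
tool_pos: [0.5061, -0.2355, 0.1052]
orientation: [-180.0, -25.1, -0.0]
force: [17.1, 4.6, -15.2]
opening: 0.0325
gripper_force: 30.0
```

Emit:
carry_out(rows=[[-0.0035, -0.0111, -0.0016, 0, 0, 0], [-0.0042, -0.0227, -0.0019, 0, 0, 0], [-0.0021, -0.0342, -0.001, 0, 0, 0], [0.0025, -0.0448, 0.0012, 0, 0, 0], [0.0095, -0.0536, 0.0044, 0, 0, 0], [0.0182, -0.0602, 0.0085, 0, 0, 0], [0.0282, -0.064, 0.0132, 0, 0, 0], [0.0388, -0.0649, 0.0181, 0, 0, 0]])

```text
clock: 8.57
tool_pos: [0.5474, -0.172, 0.105]
orientation: [-180.0, -24.9, -0.1]
force: [-2.5, -11.3, 4.7]
opening: 0.0328
gripper_force: 30.0
```

Emit:
carry_out(rows=[[0.0104, 0.0022, 0.0049, 0, 0, 0], [0.02, 0.0073, 0.0094, 0, 0, 0], [0.0281, 0.0149, 0.0131, 0, 0, 0], [0.0341, 0.0245, 0.0159, 0, 0, 0], [0.0376, 0.0356, 0.0176, 0, 0, 0], [0.0385, 0.0472, 0.018, 0, 0, 0], [0.0366, 0.0587, 0.0171, 0, 0, 0], [0.032, 0.0693, 0.015, 0, 0, 0]])

```text
clock: 9.57
tool_pos: [0.5853, -0.2412, 0.1052]
orientation: [-180.0, -25.1, 0.0]
force: [5.1, -0.0, -1.0]
opening: 0.0327
gripper_force: 30.0
```

Emit:
carry_out(rows=[[-0.0068, 0.0089, -0.0032, 0, 0, 0], [-0.0155, 0.0156, -0.0073, 0, 0, 0], [-0.0255, 0.0196, -0.0119, 0, 0, 0], [-0.0361, 0.0206, -0.0169, 0, 0, 0], [-0.0465, 0.0186, -0.0217, 0, 0, 0], [-0.0561, 0.0136, -0.0262, 0, 0, 0], [-0.0643, 0.0061, -0.03, 0, 0, 0], [-0.0704, -0.0034, -0.0329, 0, 0, 0]])

```text
clock: 10.58
tool_pos: [0.5064, -0.2366, 0.1053]
orientation: [-180.0, -25.1, -0.0]
force: [14.1, 3.8, -9.6]
opening: 0.0323
gripper_force: 30.0
```

Emit:
carry_out(rows=[[-0.0037, -0.011, -0.0017, 0, 0, 0], [-0.0046, -0.0227, -0.0021, 0, 0, 0], [-0.0046, -0.0227, -0.0021, 0, 0, 0], [-0.0046, -0.0227, -0.0021, 0, 0, 0]])

```text
clock: 11.08
tool_pos: [0.5021, -0.2137, 0.1054]
orientation: [-180.0, -25.1, 0.1]
force: [9.8, 0.5, -4.0]
opening: 0.0325
gripper_force: 30.0
```

```bash
python3 - <<'E'
from h import *
import cv2
im=viewer.snapshot("top");cv2.imwrite("pics/top3.png",im[:,:,::-1])
cv2.imwrite("pics/c3.png",cv2.resize(im[170:245,265:365,::-1],(800,600),interpolation=2))
E
```

```text
(no output)
```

View pics/c3.png

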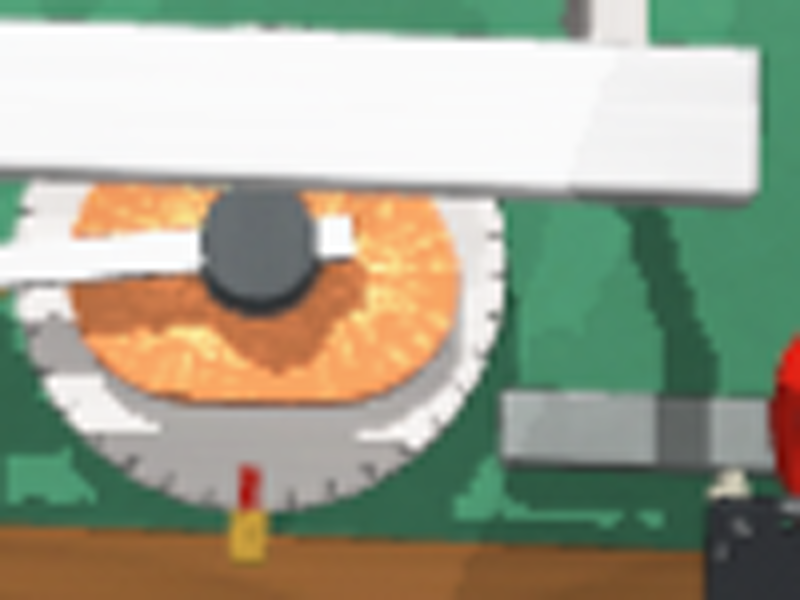

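The red mark now sits at (250,487), in line with the brass pointer at (248,535), so the table is indexed. The former's near-side outline is visible, so I turn it into r(b) as a guide and plan the release.

```bash
cat >> h.py <<'E'
_pts=[(85,205),(75,240),(72,290),(80,330),(110,368),(150,392),(190,403),(230,404),(270,404),(310,404),(355,402),(400,382),(430,352),(452,320),(459,285),(457,245),(445,213)]
_b=[];_r=[]
for cx,cy in _pts:
    q=RR.T@(ray("top",265+(cx-3.5)/8,170+(cy-3.5)/8,.066)-O)
    _b.append(np.arctan2(q[1],-q[0]));_r.append(np.hypot(*q))
_b=np.array(_b);_r=np.array(_r)
from scipy.interpolate import UnivariateSpline
_f=UnivariateSpline(_b[::-1],_r[::-1],s=len(_b)*.0007**2)
def edge(b): return float(_f(np.clip(b,_b.min(),_b.max())))
E
python3 - <<'E'
from h import *
print(np.c_[_b,_r].round(4).tolist())
for s in np.arange(0,2.95,.2): print(round(s,2),round(edge(1.466-s),4))
sync()
p,R=load();tz=R.apply([0,0,1]);print(telemetry.get_obs()["force"])
rows(path([(p-.08*tz,C25)],vmax=.025))
E
```

```text
Traceback (most recent call last):
NameError: name '_b' is not defined
```

```bash
python3 - <<'E'
from h import *
import h
print(np.c_[h._b,h._r].round(4).tolist())
for s in np.arange(0,2.95,.2): print(round(s,2),round(edge(1.466-s),4))
sync()
E
```

```text
[[1.8328, 0.0726], [1.6306, 0.0735], [1.3577, 0.0753], [1.1404, 0.0766], [0.883, 0.0737], [0.629, 0.069], [0.3905, 0.0644], [0.1445, 0.06], [-0.1225, 0.0592], [-0.3784, 0.0625], [-0.6261, 0.0699], [-0.885, 0.0756], [-1.1034, 0.0785], [-1.2961, 0.0814], [-1.4743, 0.0811], [-1.6763, 0.0798], [-1.8501, 0.0772]]
0.0 0.0757
0.2 0.076
0.4 0.075
0.6 0.0728
0.8 0.0695
1.0 0.0657
1.2 0.0623
1.4 0.0601
1.6 0.06
1.8 0.0622
2.0 0.0663
2.2 0.0712
2.4 0.0759
2.6 0.0796
2.8 0.0815
```

Emit:
carry_out(rows=[[0, 0, 0, 0, 0, 0], [0, 0, 0, 0, 0, 0], [0, 0, 0, 0, 0, 0], [0, 0, 0, 0, 0, 0]], grip=1)

```text
clock: 11.62
tool_pos: [0.5005, -0.2148, 0.1047]
orientation: [-180.0, -25.0, -0.0]
force: [-0.4, -0.3, 0.0]
opening: 0.0668
gripper_force: 0.0
```

Emit:
carry_out(rows=[[0, 0, -0.02, 0, 0, 0], [0, 0, -0.05, 0, 0, 0], [0, 0, -0.09, 0, 0, 0], [0, 0, -0.12, 0, 0, 0]])

```text
clock: 12.12
tool_pos: [0.4495, -0.215, 0.2151]
orientation: [-180.0, -25.0, -0.1]
force: [1.0, -0.4, -0.7]
opening: 0.0874
gripper_force: 0.0
```

```bash
python3 - <<'E'
from h import *
sync()
g=np.array([.5964,.1978,.140]);tz=Ro.from_euler("xyz",TILT,degrees=True).apply([0,0,1])
print(knob(.1525,np.radians(83.3)))
rows(path([([.50,-.05,.28],[180,-15,0]),([.53,.10,.26],[180,-22,0]),(tcp(g)-.09*tz,TILT)],vmax=.045,amax=7))
E
```

```text
[0.59603499 0.19652989]
[[0.015, -0.033, -0.007, 0.0, -0.035, 0.0], [0.029, -0.066, -0.015, 0.0, -0.07, 0.0], [0.044, -0.099, -0.022, 0.0, -0.105, 0.0], [0.058, -0.132, -0.03, 0.0, -0.14, -0.001], [0.073, -0.165, -0.037, 0.0, -0.175, -0.001], [0.078, -0.203, -0.03, 0.0, -0.145, -0.001], [0.082, -0.24, -0.022, 0.0, -0.114, -0.001], [0.087, -0.278, -0.014, 0.0, -0.084, -0.001]]
[[0.005, -0.037, 0.007, 0.0, 0.031, 0.0], [0.006, -0.07, 0.029, 0.0, 0.107, 0.0], [0.007, -0.102, 0.052, 0.0, 0.182, 0.0], [0.008, -0.135, 0.074, 0.0, 0.258, 0.0]]
end [0.5557 0.1979 0.198 ] [ 1.800e+02 -3.501e+01  1.000e-02]
```

Emit:
carry_out(rows=[[0.015, -0.033, -0.007, 0, -0.035, 0], [0.029, -0.066, -0.015, 0, -0.07, 0], [0.044, -0.099, -0.022, 0, -0.105, 0], [0.058, -0.132, -0.03, 0, -0.14, -0.001], [0.073, -0.165, -0.037, 0, -0.175, -0.001], [0.078, -0.203, -0.03, 0, -0.145, -0.001], [0.082, -0.24, -0.022, 0, -0.114, -0.001], [0.087, -0.278, -0.014, 0, -0.084, -0.001]])

```text
clock: 13.12
tool_pos: [0.5231, 0.0642, 0.2631]
orientation: [-180.0, -20.2, 0.0]
force: [0.4, 0.2, 0.7]
opening: 0.0877
gripper_force: 0.0
```

Emit:
carry_out(rows=[[0.005, -0.037, 0.007, 0, 0.031, 0], [0.006, -0.07, 0.029, 0, 0.107, 0], [0.007, -0.102, 0.052, 0, 0.182, 0], [0.008, -0.135, 0.074, 0, 0.258, 0], [0.008, -0.135, 0.074, 0, 0.258, 0], [0.008, -0.135, 0.074, 0, 0.258, 0]])

```text
clock: 13.88
tool_pos: [0.5606, 0.2014, 0.2014]
orientation: [179.7, -34.5, 0.2]
force: [0.1, -1.0, -1.3]
opening: 0.0879
gripper_force: 0.0
```

```bash
python3 - <<'E'
from h import *
import cv2
o=telemetry.get_obs();print(o["joint_pos"].round(1),o["tool_pos"],o["orientation"])
a=viewer.snapshot("top")[160:240,220:340,::-1];b=viewer.snapshot("scene")[110:210,280:430,::-1]
cv2.imwrite("pics/c4.png",np.vstack([cv2.resize(a,(450,300),interpolation=2),cv2.resize(b,(450,300),interpolation=2)]))
E
```

```text
[ 35.   -1.  -58.2  80.2 -19.4 -19.5] [0.5605698  0.20139414 0.20135832] [179.73097039 -34.53720471   0.18759423]
```

View pics/c4.png

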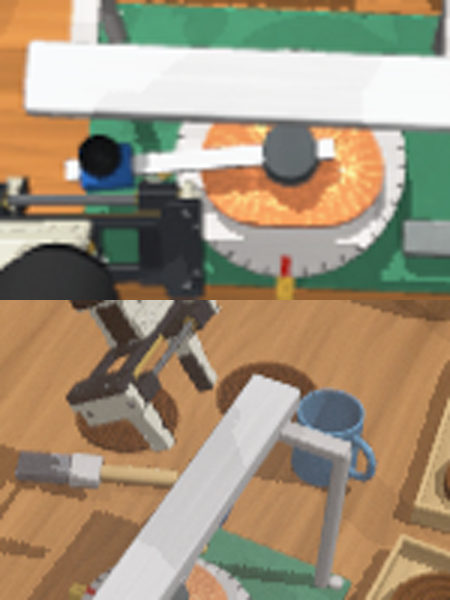

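```bash
python3 - <<'E'
from h import *
sync();T30=[180,-30,0]
g=np.array([.5964,.1978,.140]);tz=Ro.from_euler("xyz",T30,degrees=True).apply([0,0,1])
rows(path([(tcp(g,T30)-.06*tz,T30)],vmax=.008,amax=3))
E
```

```text
[[0.0, 0.0, 0.008, 0.001, -0.019, 0.0], [-0.001, 0.001, 0.015, 0.002, -0.039, 0.0], [-0.001, 0.001, 0.023, 0.003, -0.058, -0.001], [-0.001, 0.001, 0.03, 0.004, -0.078, -0.001]]
end [0.5762 0.1982 0.1759] [179.97 -29.98   0.  ]
```

Emit:
carry_out(rows=[[0, 0, 0.008, 0.001, -0.019, 0], [-0.001, 0.001, 0.015, 0.002, -0.039, 0], [-0.001, 0.001, 0.023, 0.003, -0.058, -0.001], [-0.001, 0.002, 0.03, 0.004, -0.078, -0.001], [-0.001, 0.002, 0.03, 0.004, -0.078, -0.001], [-0.001, 0.002, 0.03, 0.004, -0.078, -0.001]])

```text
clock: 14.72
tool_pos: [0.5759, 0.1985, 0.1766]
orientation: [-180.0, -30.1, 0.1]
force: [-0.5, 0.9, 0.2]
opening: 0.0877
gripper_force: 0.0
```

```bash
python3 - <<'E'
from h import *
o=telemetry.get_obs();print(o["joint_pos"].round(1),o["qvel"].round(1),o["tool_pos"],o["orientation"])
E
```

```text
[ 37.1   2.8 -54.6  67.  -19.1  -8.9] [-0.3 -0.2 -0.2  0.4  0.  -0.1] [0.57585023 0.19849677 0.17656712] [-1.79969770e+02 -3.00608932e+01  7.78580301e-02]
```

Emit:
carry_out(rows=[[0, 0, 0.02, 0, 0, 0], [0, 0, 0.04, 0, 0, 0], [0, 0.001, 0.06, 0, 0, 0], [0, 0.001, 0.06, 0, 0, 0]])

```text
clock: 15.22
tool_pos: [0.6072, 0.1995, 0.1316]
orientation: [179.5, -29.4, 0.3]
force: [-0.3, -0.7, -0.5]
opening: 0.0872
gripper_force: 0.0
```

Emit:
carry_out(rows=[[0, 0, 0, 0, 0, 0], [0, 0, 0, 0, 0, 0], [0, 0, 0, 0, 0, 0], [0, 0, 0, 0, 0, 0], [0, 0, 0, 0, 0, 0], [0, 0, 0, 0, 0, 0]], grip=-1)

```text
clock: 15.98
tool_pos: [0.6065, 0.1994, 0.1318]
orientation: [179.7, -29.4, 0.1]
force: [0.2, 0.4, 0.2]
opening: 0.0347
gripper_force: 30.0
```

```bash
python3 - <<'E'
from h import *
import cv2
o=telemetry.get_obs();print(o["joint_pos"].round(1),o["tool_pos"],o["orientation"],o["force"],o["opening"],o["gripper_force"])
a=viewer.snapshot("top")[160:240,220:340,::-1]
b=viewer.snapshot("scene")[110:210,280:430,::-1]
cv2.imwrite("pics/c5.png",np.vstack([cv2.resize(a,(450,300),interpolation=2),cv2.resize(b,(450,300),interpolation=2)]))
E
```

```text
[ 23.3   8.7 -55.2  95.5 -11.5 -26.1] [0.60648311 0.19942665 0.1318173 ] [ 1.79689283e+02 -2.93580313e+01  8.32393217e-02] [0.17130547 0.36509498 0.2352315 ] 0.03468594400864484 30.021399557590485
```

View pics/c5.png

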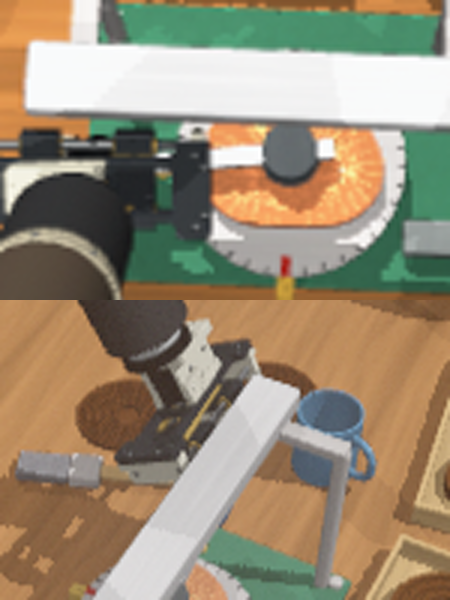

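The gripper holds the knob (34.7 mm opening), but joint 4 reached its limit 7 mm short of the target. I'll swing the beam slightly off park with the carriage out, which also relieves the tilt. Then I'll regrip properly.

```bash
python3 - <<'E'
from h import *
sync();p,R=load()
ball=np.array([.5962,.1994,.140]);bt=R.inv().apply(ball-p);print("ball in tool",bt)
q=RR.T@(ball[:2]-O);b0=np.arctan2(q[1],-q[0]);u0=np.hypot(*q);print(b0,u0)
P=[]
for k in range(1,9):
    f=k/8;e=[180,-29.4+9.4*f,0];b=b0+(1.266-b0)*f;u=u0+(.150-u0)*f
    P.append((np.r_[knob(u,b),.140]-Ro.from_euler("xyz",e,degrees=True).apply(bt),e))
rows(P,4)
E
```

```text
ball in tool [-4.98949186e-03  3.96864867e-05 -1.21834818e-02]
1.4563677497328043 0.15534880108967686
[[-0.0034, 0.0009, -0.0017, 0.005, -0.02, 0.001], [-0.0068, 0.002, -0.0033, 0.005, -0.04, 0.001], [-0.0101, 0.0032, -0.005, 0.005, -0.061, 0.001], [-0.0134, 0.0044, -0.0066, 0.005, -0.081, 0.001], [-0.0167, 0.0057, -0.0082, 0.005, -0.102, 0.001], [-0.0199, 0.0071, -0.0098, 0.005, -0.122, 0.001], [-0.0231, 0.0086, -0.0113, 0.005, -0.143, 0.001], [-0.0262, 0.0102, -0.0129, 0.005, -0.163, 0.001]]
end [0.5773 0.1892 0.1303] [-1.7998e+02 -2.0020e+01 -1.0000e-02]
```

Emit:
carry_out(rows=[[-0.0034, 0.0009, -0.0017, 0.005, -0.02, 0.001], [-0.0068, 0.002, -0.0033, 0.005, -0.04, 0.001], [-0.0101, 0.0032, -0.005, 0.005, -0.061, 0.001], [-0.0134, 0.0044, -0.0066, 0.005, -0.081, 0.001], [-0.0167, 0.0057, -0.0082, 0.005, -0.102, 0.001], [-0.0199, 0.0071, -0.0098, 0.005, -0.122, 0.001], [-0.0231, 0.0086, -0.0113, 0.005, -0.143, 0.001], [-0.0262, 0.0102, -0.0129, 0.005, -0.163, 0.001]])

```text
clock: 17.08
tool_pos: [0.5773, 0.1897, 0.1303]
orientation: [-179.9, -20.0, 0.0]
force: [0.8, -0.2, 1.7]
opening: 0.0348
gripper_force: 30.0
```

```bash
python3 - <<'E'
from h import *
o=telemetry.get_obs();print(o["joint_pos"].round(1),o["tool_pos"],o["orientation"],o["force"],o["opening"],o["gripper_force"])
E
```

```text
[ 42.5   9.2 -43.4  31.9 -25.8  20. ] [0.57727422 0.18970861 0.13032708] [-1.79947543e+02 -1.99861948e+01  1.58521822e-03] [ 0.79379754 -0.23140183  1.6906943 ] 0.034775200098839235 30.00104248523712
```

Emit:
carry_out(rows=[[0, 0, 0, 0, 0, 0], [0, 0, 0, 0, 0, 0], [-0.005, 0, 0.007, 0, 0, 0], [-0.005, 0, 0.007, 0, 0, 0]], grip=0)

```text
clock: 17.58
tool_pos: [0.5742, 0.1883, 0.1207]
orientation: [179.9, -19.9, 0.0]
force: [-0.7, 0.1, 0.6]
opening: 0.0434
gripper_force: 0.0
```

Emit:
carry_out(rows=[[0, 0, 0, 0, 0, 0], [0, 0, 0, 0, 0, 0], [0, 0, 0, 0, 0, 0], [0, 0, 0, 0, 0, 0]], grip=-1)

```text
clock: 18.08
tool_pos: [0.5749, 0.1892, 0.1219]
orientation: [-180.0, -20.0, -0.0]
force: [-0.6, 0.2, -2.1]
opening: 0.0344
gripper_force: 30.0
```

```bash
python3 - <<'E'
from h import *
import cv2
o=telemetry.get_obs();print(o["joint_pos"].round(1),o["tool_pos"],o["orientation"],o["force"],o["opening"],o["gripper_force"])
a=viewer.snapshot("top")[170:245,230:330,::-1]
cv2.imwrite("pics/c6.png",cv2.resize(a,(800,600),interpolation=2))
E
```

```text
[ 42.2   9.6 -44.9  34.1 -24.2  17.9] [0.57492797 0.18915805 0.12185629] [-1.79993411e+02 -2.00053743e+01 -1.23281159e-02] [-0.64139822  0.22621782 -2.08055723] 0.03441121119810275 29.999706745147705
```

View pics/c6.png

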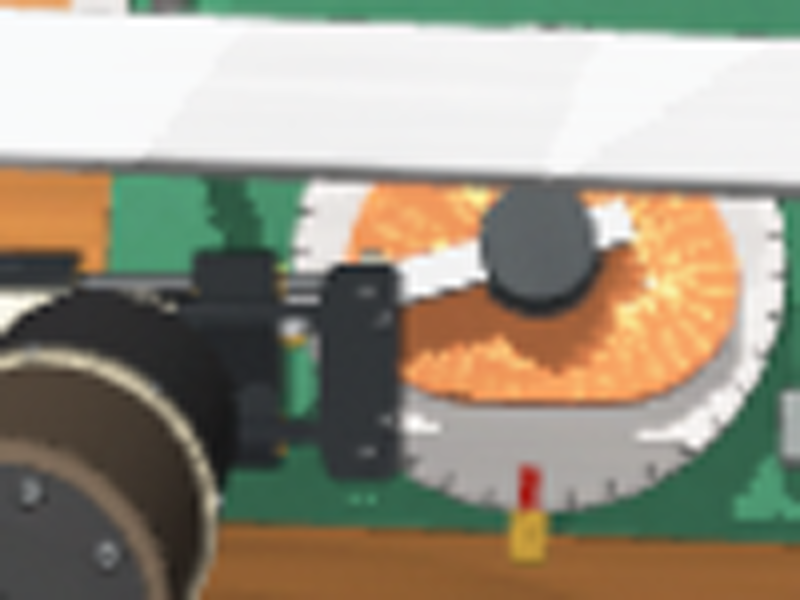

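```bash
cat >> h.py <<'E'
BT=np.array([0,0,-.019])
def tilt(b):
    return float(np.interp(abs(b),[.5,1.25,1.4],[10,20,25]))
def pose(u,b,t=None):
    e=[180,-(tilt(b) if t is None else t),0]
    return np.r_[knob(u,b),.1398]-Ro.from_euler("xyz",e,degrees=True).apply(BT),e
def status(c0=0):
    o=telemetry.get_obs();R=Ro.from_euler("xyz",o["orientation"],degrees=True)
    k=o["tool_pos"]+R.apply(BT);q=RR.T@(k[:2]-O);b=np.arctan2(q[1],-q[0]);u=np.hypot(*q)
    f=RR.T@o["force"][:2];er=np.array([-np.cos(b),np.sin(b)]);et=np.array([np.sin(b),np.cos(b)])
    Fr=f@er;Ft=-f@et
    print("t %.2f swing %.3f u %.4f z %.4f Fr %.2f Ft(+swing) %.2f Fz %.1f plF %.2fmm plMap %.2fmm J"%(o["clock"],1.466-b,u,k[2],Fr,Ft,o["force"][2],(Fr-1.4)/.35,1e3*(edge(b)-.046-(u-.1))),o["joint_pos"].round(0))
    return b,u
E
python3 - <<'E'
from h import *
a=ray("top",230+(618-3.5)/8,170+(228-3.5)/8,.093);c=ray("top",230+(405-3.5)/8,170+(281-3.5)/8,.093)
d=RR.T@(c-a);print("beam b",np.arctan2(d[1],-d[0]),RR.T@(a-O),RR.T@(c-O))
b,u=status()
sync()
print(tilt(b))
rows([pose(u+(.1235-u)*k/6,b,20) for k in range(1,7)]+[pose(.1235,b,20)]*2,4)
E
```

```text
beam b 1.283177028579843 [ 0.00830286 -0.03147194] [-0.01616106  0.05122621]
t 18.12 swing 0.201 u 0.1500 z 0.1397 Fr -0.21 Ft(+swing) 0.31 Fz -2.4 plF -4.61mm plMap -19.97mm J [ 42.  10. -45.  34. -24.  18.]
20.512229613115707
[[0.0011, 0.0043, 0.0003, 0.0, 0.0, 0.0], [0.0022, 0.0085, 0.0007, 0.0, 0.0, 0.0], [0.0033, 0.0128, 0.0011, 0.0, 0.0, 0.0], [0.0044, 0.017, 0.0015, 0.0, 0.0, 0.0], [0.0055, 0.0213, 0.0019, 0.0, 0.0, 0.0], [0.0066, 0.0255, 0.0023, 0.0, 0.0, 0.0], [0.0066, 0.0255, 0.0023, 0.0, 0.0, 0.0], [0.0066, 0.0255, 0.0023, 0.0, 0.0, 0.0]]
end [0.5819 0.1637 0.1219] [-1.8e+02 -2.0e+01 -1.0e-02]
```

Emit:
carry_out(rows=[[0.0011, 0.0043, 0.0003, 0, 0, 0], [0.0022, 0.0085, 0.0007, 0, 0, 0], [0.0033, 0.0128, 0.0011, 0, 0, 0], [0.0044, 0.017, 0.0015, 0, 0, 0], [0.0055, 0.0213, 0.0019, 0, 0, 0], [0.0066, 0.0255, 0.0023, 0, 0, 0], [0.0066, 0.0255, 0.0023, 0, 0, 0], [0.0066, 0.0255, 0.0023, 0, 0, 0]])

```text
clock: 19.12
tool_pos: [0.582, 0.1639, 0.122]
orientation: [-180.0, -20.0, -0.0]
force: [-1.5, 4.1, -4.7]
opening: 0.0345
gripper_force: 30.0
```

```bash
python3 -c "
from h import *
status()"
```

```text
t 19.12 swing 0.200 u 0.1237 z 0.1398 Fr 4.38 Ft(+swing) 0.39 Fz -4.7 plF 8.52mm plMap 6.28mm J [ 39.   9. -45.  33. -23.  22.]
```

```bash
cat >> h.py <<'E'
def trace(s0,s1,n=8,c=0):
    rows([pose(.1+edge(1.466-s)-.053+c,1.466-s) for s in np.linspace(s0,s1,n+1)[1:]],4)
E
python3 -c "
from h import *
trace(.2,.44)"
```

```text
[[-0.0032, 0.0016, -0.0012, 0.0, -0.003, 0.0], [-0.0066, 0.0028, -0.0023, 0.0, -0.01, 0.0], [-0.0099, 0.0041, -0.0035, 0.0, -0.017, 0.0], [-0.0132, 0.0056, -0.0047, 0.0, -0.024, 0.0], [-0.0165, 0.0072, -0.0058, 0.0, -0.031, 0.0], [-0.0197, 0.0089, -0.0069, 0.0, -0.038, 0.0], [-0.0228, 0.0108, -0.008, 0.0, -0.045, 0.0], [-0.0258, 0.0127, -0.0091, 0.0, -0.052, 0.0]]
end [0.5546 0.151  0.1217] [-1.800e+02 -1.702e+01 -1.000e-02]
```

Emit:
carry_out(rows=[[-0.0032, 0.0016, -0.0012, 0, -0.003, 0], [-0.0066, 0.0028, -0.0023, 0, -0.01, 0], [-0.0099, 0.0041, -0.0035, 0, -0.017, 0], [-0.0132, 0.0056, -0.0047, 0, -0.024, 0], [-0.0165, 0.0072, -0.0058, 0, -0.031, 0], [-0.0197, 0.0089, -0.0069, 0, -0.038, 0], [-0.0228, 0.0108, -0.008, 0, -0.045, 0], [-0.0258, 0.0127, -0.0091, 0, -0.052, 0]])

```text
clock: 20.12
tool_pos: [0.5544, 0.1514, 0.1218]
orientation: [-180.0, -17.0, -0.0]
force: [-0.8, 3.8, -5.3]
opening: 0.0343
gripper_force: 30.0
```

```bash
python3 -c "
from h import *
status()
trace(.44,.70)"
```

```text
t 20.12 swing 0.439 u 0.1221 z 0.1399 Fr 3.69 Ft(+swing) -1.09 Fz -5.3 plF 6.54mm plMap 6.58mm J [ 41.   8. -43.  24. -28.  29.]
[[-0.0033, 0.0023, -0.0009, 0.0, -0.008, 0.0], [-0.0065, 0.0047, -0.0019, 0.0, -0.015, 0.0], [-0.0095, 0.0072, -0.0028, 0.0, -0.023, 0.0], [-0.0125, 0.0098, -0.0036, 0.0, -0.03, 0.0], [-0.0153, 0.0125, -0.0045, 0.0, -0.038, 0.0], [-0.018, 0.0153, -0.0053, 0.0, -0.046, 0.0], [-0.0207, 0.0183, -0.006, 0.0, -0.053, 0.0], [-0.0231, 0.0213, -0.0068, 0.0, -0.061, 0.0]]
end [0.5305 0.1297 0.1214] [-1.800e+02 -1.353e+01 -1.000e-02]
```

Force and map agree at about 6.6 mm, so I continue.

Emit:
carry_out(rows=[[-0.0033, 0.0023, -0.0009, 0, -0.008, 0], [-0.0065, 0.0047, -0.0019, 0, -0.015, 0], [-0.0095, 0.0072, -0.0028, 0, -0.023, 0], [-0.0125, 0.0098, -0.0036, 0, -0.03, 0], [-0.0153, 0.0125, -0.0045, 0, -0.038, 0], [-0.018, 0.0153, -0.0053, 0, -0.046, 0], [-0.0207, 0.0183, -0.006, 0, -0.053, 0], [-0.0231, 0.0213, -0.0068, 0, -0.061, 0]])

```text
clock: 21.12
tool_pos: [0.5304, 0.1296, 0.1216]
orientation: [-180.0, -13.5, -0.0]
force: [-1.9, 4.5, -3.9]
opening: 0.0342
gripper_force: 30.0
```

```bash
python3 -c "
from h import *
status()
trace(.70,.96)"
```

```text
t 21.12 swing 0.701 u 0.1182 z 0.1401 Fr 4.51 Ft(+swing) -1.73 Fz -3.9 plF 8.90mm plMap 7.06mm J [ 40.   7. -41.  16. -33.  37.]
[[-0.0024, 0.0031, -0.0005, 0.0, -0.007, 0.0], [-0.0047, 0.0063, -0.001, 0.0, -0.015, 0.0], [-0.0069, 0.0095, -0.0015, 0.0, -0.022, 0.0], [-0.0089, 0.0128, -0.002, 0.0, -0.03, 0.0], [-0.0108, 0.0161, -0.0024, 0.0, -0.038, 0.0], [-0.0126, 0.0195, -0.0028, 0.0, -0.045, 0.0], [-0.0143, 0.023, -0.0032, 0.0, -0.053, 0.0], [-0.0158, 0.0264, -0.0035, 0.0, -0.06, 0.0]]
end [0.5143 0.1033 0.1211] [-1.800e+02 -1.009e+01 -1.000e-02]
```

Emit:
carry_out(rows=[[-0.0024, 0.0031, -0.0005, 0, -0.007, 0], [-0.0047, 0.0063, -0.001, 0, -0.015, 0], [-0.0069, 0.0095, -0.0015, 0, -0.022, 0], [-0.0089, 0.0128, -0.002, 0, -0.03, 0], [-0.0108, 0.0161, -0.0024, 0, -0.038, 0], [-0.0126, 0.0195, -0.0028, 0, -0.045, 0], [-0.0143, 0.023, -0.0032, 0, -0.053, 0], [-0.0158, 0.0264, -0.0035, 0, -0.06, 0]])

```text
clock: 22.12
tool_pos: [0.5144, 0.1031, 0.1213]
orientation: [-180.0, -10.1, -0.0]
force: [-3.2, 2.1, 2.0]
opening: 0.0344
gripper_force: 30.0
```

```bash
python3 -c "
from h import *
status()
trace(.96,1.22)"
```

```text
t 22.12 swing 0.960 u 0.1133 z 0.1400 Fr 3.79 Ft(+swing) -0.13 Fz 2.0 plF 6.82mm plMap 7.14mm J [ 37.   6. -38.  10. -38.  45.]
[[-0.0013, 0.0035, -0.0002, 0.0, -0.002, 0.0], [-0.0025, 0.007, -0.0004, 0.0, -0.002, 0.0], [-0.0036, 0.0105, -0.0006, 0.0, -0.002, 0.0], [-0.0046, 0.014, -0.0008, 0.0, -0.002, 0.0], [-0.0055, 0.0176, -0.001, 0.0, -0.002, 0.0], [-0.0062, 0.0211, -0.0011, 0.0, -0.002, 0.0], [-0.0069, 0.0246, -0.0012, 0.0, -0.002, 0.0], [-0.0075, 0.0282, -0.0013, 0.0, -0.002, 0.0]]
end [0.5067 0.0751 0.1211] [-1.80e+02 -9.98e+00 -1.00e-02]
```

Emit:
carry_out(rows=[[-0.0013, 0.0035, -0.0002, 0, -0.002, 0], [-0.0025, 0.007, -0.0004, 0, -0.002, 0], [-0.0036, 0.0105, -0.0006, 0, -0.002, 0], [-0.0046, 0.014, -0.0008, 0, -0.002, 0], [-0.0055, 0.0176, -0.001, 0, -0.002, 0], [-0.0062, 0.0211, -0.0011, 0, -0.002, 0], [-0.0069, 0.0246, -0.0012, 0, -0.002, 0], [-0.0075, 0.0282, -0.0013, 0, -0.002, 0]])

```text
clock: 23.12
tool_pos: [0.5068, 0.0749, 0.1213]
orientation: [-180.0, -10.0, -0.0]
force: [-2.7, 2.0, 5.6]
opening: 0.0343
gripper_force: 30.0
```

```bash
python3 -c "
from h import *
status()
trace(1.22,1.48)"
```

```text
t 23.12 swing 1.221 u 0.1088 z 0.1400 Fr 3.18 Ft(+swing) -1.14 Fz 5.6 plF 5.08mm plMap 7.19mm J [ 35.   5. -40.   9. -37.  48.]
[[-0.0005, 0.0035, -0.0001, 0.0, 0.0, 0.0], [-0.001, 0.007, -0.0002, 0.0, 0.0, 0.0], [-0.0013, 0.0105, -0.0003, 0.0, 0.0, 0.0], [-0.0016, 0.014, -0.0003, 0.0, 0.0, 0.0], [-0.0018, 0.0175, -0.0003, 0.0, 0.0, 0.0], [-0.0019, 0.021, -0.0004, 0.0, 0.0, 0.0], [-0.002, 0.0245, -0.0004, 0.0, 0.0, 0.0], [-0.0021, 0.028, -0.0004, 0.0, 0.0, 0.0]]
end [0.5045 0.0471 0.1211] [-1.80e+02 -9.98e+00 -1.00e-02]
```

Emit:
carry_out(rows=[[-0.0005, 0.0035, -0.0001, 0, 0, 0], [-0.001, 0.007, -0.0002, 0, 0, 0], [-0.0013, 0.0105, -0.0003, 0, 0, 0], [-0.0016, 0.014, -0.0003, 0, 0, 0], [-0.0018, 0.0175, -0.0003, 0, 0, 0], [-0.0019, 0.021, -0.0004, 0, 0, 0], [-0.002, 0.0245, -0.0004, 0, 0, 0], [-0.0021, 0.028, -0.0004, 0, 0, 0]])

```text
clock: 24.12
tool_pos: [0.5046, 0.0468, 0.1213]
orientation: [-180.0, -10.0, -0.0]
force: [-3.1, 2.8, 5.0]
opening: 0.0349
gripper_force: 30.0
```

```bash
python3 -c "
from h import *
status()
trace(1.48,1.74)"
```

```text
t 24.12 swing 1.483 u 0.1067 z 0.1400 Fr 3.14 Ft(+swing) -2.69 Fz 5.0 plF 4.98mm plMap 7.04mm J [ 32.   5. -40.   9. -37.  52.]
[[0.0, 0.0034, 0.0, 0.0, 0.0, 0.0], [0.0001, 0.0069, 0.0, 0.0, 0.0, 0.0], [0.0002, 0.0104, 0.0, 0.0, 0.0, 0.0], [0.0004, 0.0138, 0.0001, 0.0, 0.0, 0.0], [0.0005, 0.0173, 0.0001, 0.0, 0.0, 0.0], [0.0008, 0.0208, 0.0001, 0.0, 0.0, 0.0], [0.0011, 0.0243, 0.0002, 0.0, 0.0, 0.0], [0.0014, 0.0279, 0.0002, 0.0, 0.0, 0.0]]
end [0.5059 0.0192 0.1211] [-1.80e+02 -9.98e+00 -1.00e-02]
```

Emit:
carry_out(rows=[[0, 0.0034, 0, 0, 0, 0], [0.0001, 0.0069, 0, 0, 0, 0], [0.0002, 0.0104, 0, 0, 0, 0], [0.0004, 0.0138, 0.0001, 0, 0, 0], [0.0005, 0.0173, 0.0001, 0, 0, 0], [0.0008, 0.0208, 0.0001, 0, 0, 0], [0.0011, 0.0243, 0.0002, 0, 0, 0], [0.0014, 0.0279, 0.0002, 0, 0, 0]])

```text
clock: 25.12
tool_pos: [0.506, 0.019, 0.1212]
orientation: [-180.0, -10.0, -0.0]
force: [-2.4, 2.0, 5.0]
opening: 0.0341
gripper_force: 30.0
```

```bash
python3 -c "
from h import *
status()
trace(1.74,1.98)"
```

```text
t 25.12 swing 1.742 u 0.1084 z 0.1400 Fr 1.83 Ft(+swing) -2.54 Fz 5.0 plF 1.23mm plMap 7.00mm J [ 28.   5. -40.   8. -37.  56.]
[[0.0004, 0.0032, 0.0001, 0.0, 0.0, 0.0], [0.0009, 0.0065, 0.0002, 0.0, 0.0, 0.0], [0.0014, 0.0098, 0.0003, 0.0, 0.0, 0.0], [0.0019, 0.0131, 0.0004, 0.0, 0.0, 0.0], [0.0026, 0.0164, 0.0005, 0.0, 0.0, 0.0], [0.0033, 0.0197, 0.0006, 0.0, 0.0, 0.0], [0.0041, 0.023, 0.0008, 0.0, 0.0, 0.0], [0.005, 0.0263, 0.0009, 0.0, 0.004, 0.0]]
end [ 0.511  -0.0071  0.1211] [-1.800e+02 -1.021e+01 -1.000e-02]
```

Emit:
carry_out(rows=[[0.001, -0.0003, 0.0002, 0, 0, 0], [0.0019, -0.0005, 0.0003, 0, 0, 0], [0.0019, -0.0005, 0.0003, 0, 0, 0], [0.0019, -0.0005, 0.0003, 0, 0, 0]])

```text
clock: 25.62
tool_pos: [0.5076, 0.019, 0.1212]
orientation: [180.0, -9.9, -0.0]
force: [-3.3, -0.9, 7.3]
opening: 0.034
gripper_force: 30.0
```

```bash
python3 -c "
from h import *
status()
for n in 'abc': viewer.snapshot('top'); status()"
```

```text
t 25.62 swing 1.746 u 0.1068 z 0.1399 Fr 3.41 Ft(+swing) 0.06 Fz 7.3 plF 5.74mm plMap 8.59mm J [ 28.   5. -39.   8. -37.  56.]
t 25.68 swing 1.746 u 0.1068 z 0.1399 Fr 3.36 Ft(+swing) 0.60 Fz 6.8 plF 5.61mm plMap 8.58mm J [ 28.   5. -39.   8. -37.  56.]
t 25.73 swing 1.745 u 0.1068 z 0.1399 Fr 3.61 Ft(+swing) 0.31 Fz 6.4 plF 6.32mm plMap 8.58mm J [ 28.   5. -39.   8. -37.  56.]
t 25.77 swing 1.746 u 0.1068 z 0.1399 Fr 3.12 Ft(+swing) 0.42 Fz 6.5 plF 4.90mm plMap 8.59mm J [ 28.   5. -39.   8. -37.  56.]
```

```bash
python3 -c "
from h import *
sync()
trace(1.745,1.98,8,-.0022)"
```

```text
[[0.0009, 0.0029, 0.0003, 0.001, 0.001, 0.0], [0.0014, 0.0061, 0.0004, 0.001, 0.001, 0.0], [0.0018, 0.0092, 0.0004, 0.001, 0.001, 0.0], [0.0024, 0.0124, 0.0005, 0.001, 0.001, 0.0], [0.003, 0.0156, 0.0007, 0.001, 0.001, 0.0], [0.0037, 0.0187, 0.0008, 0.001, 0.001, 0.0], [0.0045, 0.0219, 0.0009, 0.001, 0.001, 0.0], [0.0054, 0.0251, 0.0011, 0.001, 0.004, 0.0]]
end [ 0.5131 -0.0061  0.1211] [-1.7998e+02 -1.0170e+01 -1.0000e-02]
```

Emit:
carry_out(rows=[[0.0009, 0.0029, 0.0003, 0.001, 0.001, 0], [0.0014, 0.0061, 0.0004, 0.001, 0.001, 0], [0.0018, 0.0092, 0.0004, 0.001, 0.001, 0], [0.0024, 0.0124, 0.0005, 0.001, 0.001, 0], [0.003, 0.0156, 0.0007, 0.001, 0.001, 0], [0.0037, 0.0187, 0.0008, 0.001, 0.001, 0], [0.0045, 0.0219, 0.0009, 0.001, 0.001, 0], [0.0054, 0.0251, 0.0011, 0.001, 0.004, 0]])

```text
clock: 26.78
tool_pos: [0.5132, -0.0058, 0.1212]
orientation: [-179.9, -10.2, -0.0]
force: [-4.8, 2.0, 8.0]
opening: 0.0346
gripper_force: 30.0
```

```bash
python3 -c "
from h import *
status();viewer.snapshot('top');status()
trace(1.98,2.18,8,-.0022)"
```

```text
t 26.77 swing 1.978 u 0.1103 z 0.1399 Fr 3.41 Ft(+swing) -3.98 Fz 8.0 plF 5.74mm plMap 9.45mm J [ 24.   5. -39.   7. -37.  60.]
t 26.82 swing 1.980 u 0.1104 z 0.1399 Fr 4.36 Ft(+swing) 0.36 Fz 9.1 plF 8.44mm plMap 9.41mm J [ 24.   5. -39.   7. -37.  60.]
[[0.0009, 0.0027, 0.0001, 0.0, 0.006, 0.0], [0.0018, 0.0055, 0.0003, 0.0, 0.012, 0.0], [0.0028, 0.0082, 0.0004, 0.0, 0.018, 0.0], [0.0039, 0.0109, 0.0006, 0.0, 0.024, 0.0], [0.0051, 0.0136, 0.0008, 0.0, 0.029, 0.0], [0.0063, 0.0163, 0.001, 0.0, 0.035, 0.0], [0.0076, 0.0189, 0.0012, 0.0, 0.041, 0.0], [0.009, 0.0216, 0.0014, 0.0, 0.047, 0.0]]
end [ 0.5222 -0.0277  0.1213] [-1.7998e+02 -1.2870e+01 -2.0000e-02]
```

```bash
python3 -c "
from h import *
json.dump([[.5131,-.0061,.1211],Ro.from_euler('xyz',[-179.98,-10.17,-.01],degrees=True).as_quat().tolist()],open('cmd.json','w'))
trace(1.98,2.20,8,-.0012)"
```

```text
[[0.0, 0.0035, 0.0, 0.0, 0.007, 0.0], [0.0011, 0.0065, 0.0002, 0.0, 0.013, 0.0], [0.0023, 0.0095, 0.0003, 0.0, 0.019, 0.0], [0.0035, 0.0125, 0.0005, 0.0, 0.026, 0.0], [0.0048, 0.0155, 0.0007, 0.0, 0.032, 0.0], [0.0062, 0.0185, 0.001, 0.0, 0.039, 0.0], [0.0077, 0.0214, 0.0012, 0.0, 0.045, 0.0], [0.0093, 0.0243, 0.0015, 0.0, 0.051, 0.0]]
end [ 0.5225 -0.0304  0.1213] [-1.7998e+02 -1.3090e+01 -1.0000e-02]
```

Emit:
carry_out(rows=[[0, 0.0035, 0, 0, 0.007, 0], [0.0011, 0.0065, 0.0002, 0, 0.013, 0], [0.0023, 0.0095, 0.0003, 0, 0.019, 0], [0.0035, 0.0125, 0.0005, 0, 0.026, 0], [0.0048, 0.0155, 0.0007, 0, 0.032, 0], [0.0062, 0.0185, 0.001, 0, 0.039, 0], [0.0077, 0.0214, 0.0012, 0, 0.045, 0], [0.0093, 0.0243, 0.0015, 0, 0.051, 0]])

```text
clock: 27.82
tool_pos: [0.5224, -0.0302, 0.1213]
orientation: [-180.0, -13.1, -0.0]
force: [-5.7, 1.7, 9.4]
opening: 0.0342
gripper_force: 30.0
```

```bash
python3 -c "
from h import *
status();viewer.snapshot('top');status()
trace(2.20,2.42,8,-.0012)"
```

```text
t 27.82 swing 2.198 u 0.1169 z 0.1398 Fr 3.32 Ft(+swing) -4.94 Fz 9.4 plF 5.50mm plMap 8.21mm J [ 22.   5. -41.   9. -33.  61.]
t 27.88 swing 2.200 u 0.1170 z 0.1399 Fr 4.35 Ft(+swing) -1.25 Fz 8.0 plF 8.44mm plMap 8.14mm J [ 22.   5. -41.   9. -33.  61.]
[[0.0017, 0.0029, 0.0003, 0.0, 0.007, 0.0], [0.0034, 0.0058, 0.0007, 0.0, 0.013, 0.0], [0.0053, 0.0086, 0.0011, 0.0, 0.02, 0.0], [0.0072, 0.0114, 0.0015, 0.0, 0.026, 0.0], [0.0093, 0.0141, 0.002, 0.0, 0.032, 0.0], [0.0114, 0.0168, 0.0024, 0.0, 0.039, 0.0], [0.0136, 0.0194, 0.0029, 0.0, 0.045, 0.0], [0.016, 0.0219, 0.0034, 0.0, 0.052, 0.0]]
end [ 0.5389 -0.0523  0.1216] [-1.7998e+02 -1.6070e+01 -1.0000e-02]
```

Force and map agree at about 8 mm, so I continue.

Emit:
carry_out(rows=[[0.0017, 0.0029, 0.0003, 0, 0.007, 0], [0.0034, 0.0058, 0.0007, 0, 0.013, 0], [0.0053, 0.0086, 0.0011, 0, 0.02, 0], [0.0072, 0.0114, 0.0015, 0, 0.026, 0], [0.0093, 0.0141, 0.002, 0, 0.032, 0], [0.0114, 0.0168, 0.0024, 0, 0.039, 0], [0.0136, 0.0194, 0.0029, 0, 0.045, 0], [0.016, 0.0219, 0.0034, 0, 0.052, 0]])

```text
clock: 28.88
tool_pos: [0.5387, -0.0524, 0.1215]
orientation: [-180.0, -16.1, -0.0]
force: [-3.9, -1.0, 7.3]
opening: 0.0346
gripper_force: 30.0
```

```bash
python3 -c "
from h import *
status();viewer.snapshot('top');status()
trace(2.42,2.60,8,-.001)"
```

```text
t 28.88 swing 2.419 u 0.1223 z 0.1398 Fr 3.12 Ft(+swing) -2.50 Fz 7.3 plF 4.92mm plMap 8.06mm J [ 19.   5. -42.  11. -28.  63.]
t 28.93 swing 2.422 u 0.1223 z 0.1398 Fr 3.97 Ft(+swing) -0.67 Fz 5.2 plF 7.33mm plMap 8.10mm J [ 19.   5. -42.  11. -28.  63.]
[[0.0018, 0.0022, 0.0005, 0.0, 0.005, 0.0], [0.0038, 0.0042, 0.0011, 0.0, 0.01, 0.0], [0.0059, 0.0062, 0.0016, 0.0, 0.015, 0.0], [0.008, 0.008, 0.0022, 0.0, 0.021, 0.0], [0.0102, 0.0098, 0.0028, 0.0, 0.026, 0.0], [0.0124, 0.0116, 0.0034, 0.0, 0.031, 0.0], [0.0147, 0.0133, 0.004, 0.0, 0.036, 0.0], [0.0171, 0.0149, 0.0047, 0.0, 0.042, 0.0]]
end [ 0.5566 -0.0672  0.1218] [-1.7998e+02 -1.8480e+01 -1.0000e-02]
```

Emit:
carry_out(rows=[[0.0018, 0.0022, 0.0005, 0, 0.005, 0], [0.0038, 0.0042, 0.0011, 0, 0.01, 0], [0.0059, 0.0062, 0.0016, 0, 0.015, 0], [0.008, 0.008, 0.0022, 0, 0.021, 0], [0.0102, 0.0098, 0.0028, 0, 0.026, 0], [0.0124, 0.0116, 0.0034, 0, 0.031, 0], [0.0147, 0.0133, 0.004, 0, 0.036, 0], [0.0171, 0.0149, 0.0047, 0, 0.042, 0]])

```text
clock: 29.92
tool_pos: [0.5565, -0.0673, 0.1217]
orientation: [-180.0, -18.5, -0.0]
force: [-4.5, -2.0, 7.9]
opening: 0.0344
gripper_force: 30.0
```

```bash
python3 -c "
from h import *
status();viewer.snapshot('top');status()
trace(2.60,2.76,8,-.0005)"
```

```text
t 29.93 swing 2.600 u 0.1258 z 0.1398 Fr 3.78 Ft(+swing) -3.08 Fz 7.9 plF 6.81mm plMap 7.86mm J [ 16.   6. -42.  12. -25.  63.]
t 29.98 swing 2.602 u 0.1258 z 0.1398 Fr 3.85 Ft(+swing) 0.55 Fz 6.7 plF 7.00mm plMap 7.89mm J [ 16.   6. -42.  12. -25.  63.]
[[0.0018, 0.0018, 0.0006, 0.0, 0.004, 0.0], [0.004, 0.0031, 0.0013, 0.0, 0.009, 0.0], [0.0062, 0.0044, 0.002, 0.0, 0.014, 0.0], [0.0084, 0.0056, 0.0027, 0.0, 0.018, 0.0], [0.0107, 0.0067, 0.0034, 0.0, 0.023, 0.0], [0.013, 0.0078, 0.0041, 0.0, 0.029, 0.0], [0.0154, 0.0088, 0.0049, 0.0, 0.041, 0.0], [0.0179, 0.0098, 0.0056, 0.0, 0.052, 0.0]]
end [ 0.5753 -0.077   0.1221] [-1.7998e+02 -2.1460e+01 -1.0000e-02]
```

Emit:
carry_out(rows=[[0.0018, 0.0018, 0.0006, 0, 0.004, 0], [0.004, 0.0031, 0.0013, 0, 0.009, 0], [0.0062, 0.0044, 0.002, 0, 0.014, 0], [0.0084, 0.0056, 0.0027, 0, 0.018, 0], [0.0107, 0.0067, 0.0034, 0, 0.023, 0], [0.013, 0.0078, 0.0041, 0, 0.029, 0], [0.0154, 0.0088, 0.0049, 0, 0.041, 0], [0.0179, 0.0098, 0.0056, 0, 0.052, 0]])

```text
clock: 30.98
tool_pos: [0.5752, -0.0772, 0.1219]
orientation: [-180.0, -21.5, -0.0]
force: [-2.2, -2.7, 6.1]
opening: 0.0347
gripper_force: 30.0
```

Emit:
carry_out(rows=[[0, 0, 0, 0, 0, 0], [0, 0, 0, 0, 0, 0]])

```text
clock: 31.22
tool_pos: [0.5754, -0.0769, 0.1219]
orientation: [-180.0, -21.5, -0.0]
force: [-0.9, -4.0, 2.4]
opening: 0.0343
gripper_force: 30.0
```

```bash
python3 -c "
from h import *
b,u=status()
p,R=load();t=-R.as_euler('xyz',degrees=True)[1]
rows([pose(u+(.151-u)*k/6,b,t) for k in range(1,7)]+[pose(.151,b,t)]*2,4)"
```

```text
t 31.23 swing 2.760 u 0.1277 z 0.1396 Fr 4.11 Ft(+swing) 0.41 Fz 2.4 plF 7.73mm plMap 7.61mm J [ 15.   6. -44.  16. -20.  61.]
[[-0.0011, 0.0036, -0.0004, 0.0, 0.0, 0.0], [-0.0022, 0.0073, -0.0008, 0.0, 0.0, 0.0], [-0.0033, 0.011, -0.0013, 0.0, 0.0, 0.0], [-0.0044, 0.0147, -0.0017, 0.0, 0.0, 0.0], [-0.0056, 0.0184, -0.0022, 0.0, 0.0, 0.0], [-0.0067, 0.0221, -0.0026, 0.0, 0.0, 0.0], [-0.0067, 0.0221, -0.0026, 0.0, 0.0, 0.0], [-0.0067, 0.0221, -0.0026, 0.0, 0.0, 0.0]]
end [ 0.5682 -0.0991  0.1221] [-1.7998e+02 -2.1460e+01 -1.0000e-02]
```

Emit:
carry_out(rows=[[-0.0011, 0.0036, -0.0004, 0, 0, 0], [-0.0022, 0.0073, -0.0008, 0, 0, 0], [-0.0033, 0.011, -0.0013, 0, 0, 0], [-0.0044, 0.0147, -0.0017, 0, 0, 0], [-0.0056, 0.0184, -0.0022, 0, 0, 0], [-0.0067, 0.0221, -0.0026, 0, 0, 0], [-0.0067, 0.0221, -0.0026, 0, 0, 0], [-0.0067, 0.0221, -0.0026, 0, 0, 0]])

```text
clock: 32.22
tool_pos: [0.5684, -0.0985, 0.1219]
orientation: [-179.9, -21.5, -0.0]
force: [-1.5, -1.0, 0.6]
opening: 0.0345
gripper_force: 30.0
```

Emit:
carry_out(rows=[[0, 0, 0, 0, 0, 0], [0, 0, 0, 0, 0, 0], [0, 0, 0, 0, 0, 0], [0, 0, 0, 0, 0, 0], [0, 0, 0, 0, 0, 0]], grip=1)

```text
clock: 32.85
tool_pos: [0.5685, -0.0983, 0.122]
orientation: [-179.9, -21.5, -0.0]
force: [0.3, -0.3, 0.0]
opening: 0.079
gripper_force: 0.0
```

Emit:
carry_out(rows=[[0, 0, -0.02, 0, 0, 0], [0, 0, -0.04, 0, 0, 0], [0, 0, -0.07, 0, 0, 0], [-0.02, 0, -0.1, 0, -0.1, 0], [-0.04, 0, -0.12, 0, -0.2, 0], [-0.06, 0, -0.12, 0, -0.3, 0], [-0.08, 0, -0.12, 0, -0.3, 0], [-0.08, 0, -0.12, 0, -0.3, 0]])

```text
clock: 33.85
tool_pos: [0.4491, -0.0985, 0.2039]
orientation: [-179.9, -4.3, -0.0]
force: [0.3, -0.4, 0.5]
opening: 0.0878
gripper_force: 0.0
```

```bash
python3 - <<'E'
from h import *
import cv2
o=telemetry.get_obs();print(o["clock"],o["tool_pos"],o["force"],o["qvel"].round(1))
a=viewer.snapshot("top")[150:250,230:415,::-1];b=viewer.snapshot("scene")[190:310,220:380,::-1]
cv2.imwrite("pics/c7.png",np.vstack([cv2.resize(a,(555,300),interpolation=2),cv2.copyMakeBorder(cv2.resize(b,(400,300),interpolation=2),0,0,0,155,0)]))
E
```

```text
33.85 [ 0.44910768 -0.0985247   0.20387678] [ 0.28296666 -0.43259813  0.45069576] [-0.1  0.4  2.   0.8  0.2  0.5]
```

View pics/c7.png

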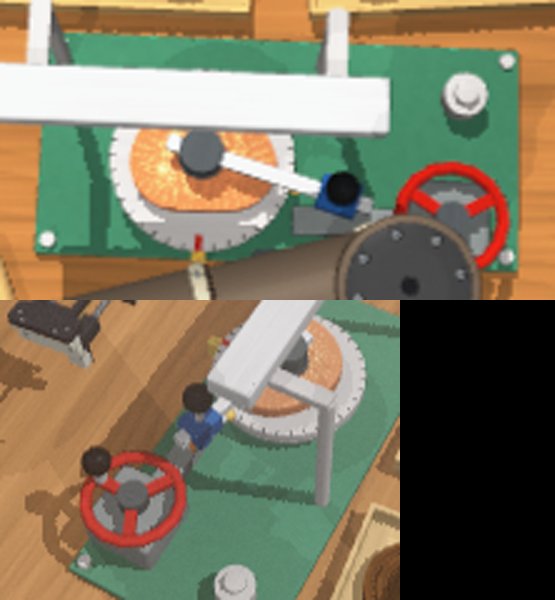

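```bash
python3 - <<'E'
from h import *
from plant import workorder
q=RR.T@(ray("top",230+(344-1)/3,150+(188-1)/3,.14)-O);b=np.arctan2(q[1],-q[0]);u=np.hypot(*q)
print("swing",1.466-b,"carriage",u-.1)
if 1.466-b>2.62 and u>.142: print(workorder.close_job())
E
```

```text
swing 2.769506178420911 carriage 0.0524804706369881
the job is handed in; nothing more can be done
None
```

The job is handed in at about 34 s: the table is indexed with its red mark at the pointer, and the former was traced in one pressed pass from left to right. By force and image estimates the stylus stayed within its limits, though one reading while moving, near 1.74 rad, dropped to about 1.2 mm by force against 7 mm by image. The tracer now rests at swing 2.77 with the carriage at about 0.052 m, released; no verdict was returned.

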